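Sort sealed lens cases by weight

TASK

Two identical sealed lens cases stand in the aluminium rack. Feel by lifting whether each one is loaded or empty, then stand the loaded ones in the green tray and the empty ones in the yellow tray, flat on the tray floor and wholly between its walls; both may belong in the same tray. Keep the cases upright and set them down without dropping them; rack and trays leave room for the fingers on different sides, so the blue mat is there for changing your grip. Leave the bottle, the spare lens and the screwdriver where they are.

Things in the scene. Friction and masses are not known exactly. Their poses are not given: they have to be found in the camera images.
- case_a: Sealed opaque case, white, black lid: 42 (its x) x 60 (its y) x 60 mm high; origin at centre of underside, z up. Starts upright in the near half of the rack, x along the rack. The two look the same: empty weighs about 80 g, loaded (metal lens inside, 1 mm play) 320 to 410 g. Either, both or neither may be loaded; only the lift force tells. The lid does not open.
- case_b: Sealed opaque case, white, black lid: 42 (its x) x 60 (its y) x 60 mm high; origin at centre of underside, z up. Starts upright in the far half of the rack, x along the rack. The two look the same: empty weighs about 80 g, loaded (metal lens inside, 1 mm play) 320 to 410 g. Either, both or neither may be loaded; only the lift force tells. The lid does not open.
- rack: Fixed aluminium channel, open at both ends, 200 mm long (its x), 82 wide (y), origin at centre of underside. Floor 4 mm thick; walls 6 thick, 64 high (level with the case tops), 70 apart. The cases stand about 52 mm either side of its middle, their 60 mm side across it, so here fingers fit only along the channel, across their 42 mm width.
- full_tray: Fixed open-ended lane, green walls, grey floor, for loaded cases: 240 mm long (its x), 62 wide (y), origin at centre of underside. Floor 4 mm thick; walls 5 thick, 80 high, 52 apart: a case fits only with its 60 mm side along the lane, gripped across that side. Room for both cases, e.g. 60 mm either side of the middle. The trays may change places.
- empty_tray: Fixed open-ended lane, yellow walls, grey floor, for empty cases: 240 mm long (its x), 62 wide (y), origin at centre of underside. Floor 4 mm thick; walls 5 thick, 80 high, 52 apart: a case fits only with its 60 mm side along the lane, gripped across that side. Room for both cases, e.g. 60 mm either side of the middle. The trays may change places.
- mat: Fixed blue mat, 130 x 130 x 3 mm, on the table in the clear space between rack and trays: the place to set a case down and regrip it. Origin at the centre of its underside, on the table; the top is 3 mm above that.
- bottle: Bystander: small amber bottle, black cap, 36 mm across, 85 mm high, standing; origin at the centre of its underside.
- lens: Bystander: spare steel microscope lens, 35 mm across, 52 mm high, standing; origin at the centre of its underside.
- driver: Bystander: screwdriver 150 mm long, lying on the table beyond the rack, to the left; origin under its middle.
Not all that is in view belongs to the job. What is shaped like the case_b but brown, orange or turquoise is not meant.

How it is judged (in metres and radians):
At the end, for the whole second after the job is handed in: Each case stands at rest on its tray floor, upright within 0.12 rad: in the green tray if its weight is over 1.8 N, in the yellow one if under; origin within 95 mm of the tray middle along the lane, 12 mm across it, under 10 mm above its underside (((x of case_a in the frame of full_tray between -0.095 and 0.095 m and y of case_a in the frame of full_tray between -0.012 and 0.012 m and z of case_a in the frame of full_tray between 0 and 0.01 m and contact force between case_a and full_tray above 1.8 N) or (x of case_a in the frame of empty_tray between -0.095 and 0.095 m and y of case_a in the frame of empty_tray between -0.012 and 0.012 m and z of case_a in the frame of empty_tray between 0 and 0.01 m and contact force between case_a and empty_tray below 1.8 N)) and angle between each of case_a, case_b's own z axis and vertical below 0.12 rad and linear speed of each of case_a, case_b below 0.02 m/s and ((x of case_b in the frame of full_tray between -0.095 and 0.095 m and y of case_b in the frame of full_tray between -0.012 and 0.012 m and z of case_b in the frame of full_tray between 0 and 0.01 m and contact force between case_b and full_tray above 1.8 N) or (x of case_b in the frame of empty_tray between -0.095 and 0.095 m and y of case_b in the frame of empty_tray between -0.012 and 0.012 m and z of case_b in the frame of empty_tray between 0 and 0.01 m and contact force between case_b and empty_tray below 1.8 N))); the robot touches nothing.
It fails at once if the bottle is pushed more than 40 mm or knocked over (distance of bottle from where it was at the start of the episode above 0.04 m or angle between bottle's own z axis and vertical above 0.7 rad).
It fails at once if the spare lens is pushed more than 40 mm or knocked over (distance of lens from where it was at the start of the episode above 0.04 m or angle between lens's own z axis and vertical above 0.7 rad).
It fails at once if the screwdriver is pushed more than 40 mm (distance of driver from where it was at the start of the episode above 0.04 m).
It fails at once if a case is tipped over (leans more than 0.7 rad) (angle between any of case_a, case_b's own z axis and vertical above 0.7 rad).
It fails at once if a case is dropped: it moves faster than 0.45 m/s (a fall of 10 mm) while no finger touches it ((linear speed of case_a above 0.45 m/s and contact force between case_a and the fingers below 0.05 N) or (linear speed of case_b above 0.45 m/s and contact force between case_b and the fingers below 0.05 N)).
It also fails if it takes over 72 s, if anything falls off the work surface, if the arm or the gripper's body presses on something with over 40 N, if the wrist force passes 120 N, or if a joint passes its speed limit or range.

ROBOT

A 6-joint arm with a two-finger parallel gripper is mounted at the origin on the work surface. World frame = base frame: x ahead of the robot, y to its left, z up, the work surface at z = 0. Lengths are in mm, angles in rad, forces in N, time in s.
With the tool pointing down it reaches from about 375 to 900 mm from the base axis. Payload 3.1 kg.
Tool frame: the origin (TCP) lies between the finger pads; the fingertips stand 17 mm ahead of it and the grasp point (between the pads) lies 2 mm behind it; z points along the fingers, y is the direction in which the jaws open and shut (so a half turn about z gives the same grasp; the last joint's range is limited). The gripper opens to 85 mm and grips with 20 to 120 N. Pads are 22 mm wide; open, the fingers measure 114 mm over their backs; the gripper's body (76 mm by 85 mm) begins 54 mm behind the grasp point. The pads swing forward as they close: fully open they stand 13 mm farther back than shut.
Start: joints at [-1.435, 0.527, 1.433, -0, 1.181, -0.178], TCP at [192.945, -594.449, 248.31] pointing down, gripper open.
Joint ranges: [-3.08, 3.08], [-0.75, 2.2], [0.22, 2.44], [-1.43, 4.57], [0, 2.65], [-2.85, 2.85]. Speed limits (rad/s): [2.79, 2.79, 3.14, 3.14, 3.14, 3.14].

INTERFACE

Orientations are given as a unit quaternion [w, x, y, z].
In Python, from plant import monitor, eyes, job gives the robot as it stands.
- The arm moves only by the tool apply_moves, never from a script. Its argument "steps" is a list of rows, each an object with "translation": the shift along the tool's x, y, z in cm, a list of three; "delta_rot": the turn, a rotation vector about the tool's x, y, z in rad, a list of three. A call has exactly 10 rows; each row shifts and turns the commanded pose from where the row before left it, along the tool's axes as they then stand; what a row does not reach is not made up. A row lasts 1/10 s, in which the tool goes at most 50 mm and 8.59 degrees, less where a joint would pass 70% of its speed; a pose out of reach is approached as far as the arm can. A call is refused whole if a number of a shift passes 5 or a number of a turn 0.15, either way. A call with a gripper value outside its range is refused whole. "fingers" is the closure, from 0 (fully open) to 1 (shut), set as the call begins (left out, the last holds). The fingers move at their own pace and stop on an object; "squeeze" is the grip in N (left out, the last holds). Time passes only in rows, so rows that do not move let the fingers close, or fill a call up. It gives the time, the measured TCP pose, the force and the opening at its end, in the units of the state.
- monitor.observe(): the state, without advancing time (a new reading comes with each control period).
- eyes.snapshot(name): name is "side" or "top"; returns (picture, depth): 420x560x3 uint8, blue, green, red; 420x560 float32, mm along the optical axis (not along the pixel's ray), 0 where there is no reading.
- eyes.camera_params(name): a dict with "intrinsics" (3x3 intrinsics, pixels), "D" ([k1, k2, p1, p2, k3] as OpenCV has them; the pictures are not rectified), "rvec" (rotation vector, rad) and "tvec" (3), from world to camera coordinates, as OpenCV has them. Camera axes: x right, y down, z forward; pixel columns grow to the right and rows downward; lengths in mm; the calibration is good to about 2 mm. A picture is of the moment at which its call begins. camera_params takes no time and is no camera call.
- job.hand_in(): hands the job in, once; it reports no verdict.
The state is a dict: "time_s": time; "joint_positions": joint angles; "dq": joint speeds; "tau": joint torques, N m; "ee_pos": TCP position; "ee_rot": TCP orientation; "ft_force": force on the tool from outside, world axes, zero at the start; "moment": the same for the moment, N m; "width": opening from 0.0 (shut) to 1.0 (fully open).
Only numpy, scipy, OpenCV 4.12 (cv2) and the standard library are available. Lean on these libraries where they do the work, as an engineer would, in place of code of your own. Each camera call takes 0.05 s, during which the arm holds its last target.

## Working session

There is one attempt and no reset: what is moved stays moved. The work goes in short steps, Python scripts to look and compute and a tool call to move; the robot and the scene stay as the last step left them, time stands still between calls to the robot, and variables do not carry over. Pictures are saved under pics/ and viewed, and the job is handed in when it is done.

Besides the shell and the picture viewer there is one more tool, called after "Emit:" by a JSON object that holds its "name" and its "arguments", one argument or row to a line. apply_moves: Moves the arm, as the interface text tells. Its arguments: {"type":"object","properties":{"steps":{"type":"array"},"fingers":{"type":"number"},"squeeze":{"type":"number"}},"required":["steps"]}

```bash
ls; mkdir -p pics; python3 - <<'E'
from plant import monitor, eyes, job
import cv2, numpy as np
print(monitor.observe())
for n in ("top","side"):
    p,d=eyes.snapshot(n); cv2.imwrite(f"pics/{n}0.png",p); np.savez(f"{n}0.npz",p=p,d=d)
    print(n,eyes.camera_params(n))
E
```

```text
pics
{'time_s': 0.0, 'joint_positions': array([-1.43550571e+00,  5.28451180e-01,  1.43389708e+00, -3.47800889e-05,
        1.18139300e+00, -1.78452894e-01]), 'dq': array([ 0.0018054 ,  0.00023325,  0.00010744,  0.00190558,  0.00022927,
       -0.00173357]), 'tau': array([ 4.35097800e-04, -4.42346728e+01, -1.78024793e+01, -2.47115258e-04,
        8.23646929e-03,  4.20457440e-06]), 'ee_pos': array([ 192.84311596, -593.79426685,  247.34444555]), 'ee_rot': array([-1.07439753e-03,  9.87719234e-01,  1.56235592e-01,  7.10552619e-06]), 'ft_force': array([ 0.19096589,  0.74732786, -0.24466484]), 'moment': array([ 0.03297635, -0.00380876,  0.00879366]), 'width': 0.9985880027167104}
top {'intrinsics': array([[465.12317856,   0.        , 279.8238793 ],
       [  0.        , 465.12317856, 212.19723361],
       [  0.        ,   0.        ,   1.        ]]), 'D': array([-0.14426742,  0.        ,  0.        ,  0.        ,  0.        ]), 'rvec': array([ 2.2129429 , -1.99000218,  0.20240034]), 'tvec': array([  4.17215787, 617.95447541, 823.13620432])}
side {'intrinsics': array([[513.11320543,   0.        , 276.2271017 ],
       [  0.        , 513.11320543, 211.82645584],
       [  0.        ,   0.        ,   1.        ]]), 'D': array([0.02205591, 0.        , 0.        , 0.        , 0.        ]), 'rvec': array([ 2.14839912, -0.29822965,  0.19078341]), 'tvec': array([-576.85130297,  147.3536106 ,  923.00157195])}
```

View pics/top0.png

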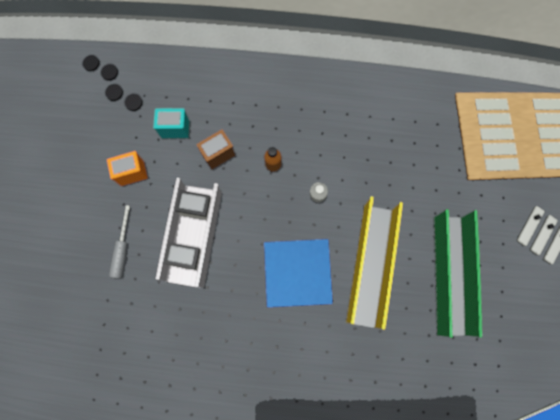

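View pics/side0.png

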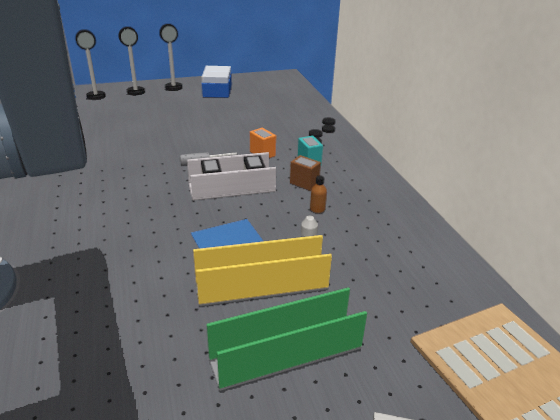

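The top view shows the rack around pixel (188,235) with both cases in it, the mat at (298,273), the yellow tray at (376,265) and the green tray at (460,273). The bottle is at (273,158), the lens at (319,191) and the driver at (120,240). Next I measure them.

```bash
cat > h.py <<'E'
import cv2, numpy as np
from plant import monitor, eyes, job
def cam(n):
    c=eyes.camera_params(n); R=cv2.Rodrigues(np.array(c["rvec"]))[0]; return c["intrinsics"],c["D"],R,np.array(c["tvec"])
def rays(n,uv):
    K,D,R,t=cam(n); x=cv2.undistortPoints(np.float64(uv).reshape(-1,1,2),K,D)[:,0]
    return -R.T@t, np.c_[x,np.ones(len(x))]@R   # ray unit z depth
def onplane(n,uv,z):
    o,r=rays(n,uv); return o+r*((z-o[2])/r[:,2])[:,None]
def cloud(n,d):
    h,w=d.shape; v,u=np.mgrid[:h,:w]; o,r=rays(n,np.c_[u.ravel(),v.ravel()])
    P=o+r*d.reshape(-1,1); P[d.ravel()==0]=np.nan; return P.reshape(h,w,3)
def rect(xy):
    (c,s,a)=cv2.minAreaRect(np.float32(xy)); return np.round(c,1),np.round(s,1),round(a,1)
E
python3 - <<'E'
from h import *
z=np.load("top0.npz");p,d=z["p"],z["d"]; P=cloud("top",d); np.save("P0.npy",P)
hsv=cv2.cvtColor(p,cv2.COLOR_BGR2HSV); H,S,V=cv2.split(hsv)
Z=P[...,2]
print("table z",np.nanmedian(Z[320:380,100:250]))
def big(m):
    n,l,s,_=cv2.connectedComponentsWithStats(m.astype(np.uint8)); k=1+np.argmax(s[1:,4]); return l==k
m=big((H>100)&(H<125)&(S>130)&(np.arange(420)[:,None]<330)&(np.arange(560)[None]<400)); print("mat",rect(P[m][:,:2]),np.nanmedian(Z[m]))
v,u=np.nonzero(m); print("mat ray",rect(onplane("top",np.c_[u,v],3)[:,:2]))
for nm,(u0,u1,v0,v1),zz in (("yel",(340,410,190,335),(72,88)),("grn",(425,490,200,345),(72,88)),("rack",(150,225,172,295),(57,72))):
    Q=P[v0:v1,u0:u1].reshape(-1,3); Q=Q[(Q[:,2]>zz[0])&(Q[:,2]<zz[1])]
    print(nm,rect(Q[:,:2]),len(Q),np.median(Q[:,2]))
for nm,(u0,u1,v0,v1) in (("caseF",(172,212,188,218)),("caseN",(160,202,240,270))):
    Q=P[v0:v1,u0:u1].reshape(-1,3); print(nm,np.round(Q[len(Q)//2],1))
for nm,(u,v) in dict(bottle=(272,152),lens=(319,188),brown=(214,145),teal=(169,118),orange=(124,163)).items(): print(nm,np.round(P[v,u],1))
big_=cv2.resize(p[165:300,140:240],None,fx=6,fy=6,interpolation=cv2.INTER_CUBIC)[:600]
cv2.imwrite("pics/rack.png",cv2.resize(p[168:300,140:240],None,fx=4.5,fy=4.5,interpolation=cv2.INTER_CUBIC))
E
```

```text
table z -0.767177599266347
mat (array([507.2,  22.4]), array([126.3, 127.9]), 9.8) 2.151658317184342
mat ray (array([508.6,  23. ]), array([128.5, 128.7]), 9.1)
yel (array([ 537.7, -120.8]), array([ 63.1, 239.2]), 85.5) 833 78.58715480252908
grn (array([ 533.6, -285.3]), array([240.4,  65.2]), 4.2) 979 78.03470375067786
rack (array([560. , 242.6]), array([ 84. , 199.9]), 86.8) 2197 63.309492246373
caseF [610.7 279.6  62.2]
caseN [513.3 304.3   1. ]
bottle [725.9  96.5  84.8]
lens [673.   -1.3  52.1]
brown [737.3 214.7  60.2]
teal [785.8 314.8  61.6]
orange [682.5 391.2  59.7]
```

View pics/rack.png

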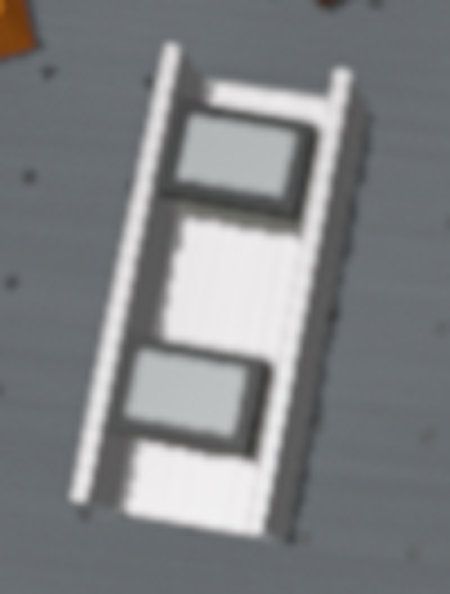

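The crop shows two dark lids with grey labels between white walls; the far lid centre is near crop pixel (238,160) and the near one near (190,393). Next come axis directions and case centres.

```bash
python3 - <<'E'
from h import *
z=np.load("top0.npz");p=z["p"]; P=np.load("P0.npy"); Z=P[...,2]
def axis(xy):
    (c,s,a)=cv2.minAreaRect(np.float32(xy)); b=cv2.boxPoints((c,s,a)); e=b[1]-b[0],b[2]-b[1]; L=max(e,key=np.linalg.norm); L=L if L[0]>0 else -L
    return np.round(c,1),round(np.degrees(np.arctan2(L[1],L[0])),2)
for nm,(u0,u1,v0,v1),zz in (("yel",(340,410,190,335),(72,88)),("grn",(425,490,200,345),(72,88)),("rack",(150,225,172,295),(57,72))):
    Q=P[v0:v1,u0:u1].reshape(-1,3); Q=Q[(Q[:,2]>zz[0])&(Q[:,2]<zz[1])]
    c,a=axis(Q[:,:2]); print(nm,c,a)
    # pca-like: local frame, walls separately fit line
    t=np.radians(a); ex=np.array([np.cos(t),np.sin(t)]); ey=np.array([-ex[1],ex[0]])
    l=(Q[:,:2]-c)@np.c_[ex,ey]
    for s in (1,-1):
        k=(s*l[:,1]>22 if nm!="rack" else s*l[:,1]>36)&(abs(l[:,0])<95); f=np.polyfit(l[k,0],l[k,1],1); print("  wall",s,np.round(f,4), np.percentile(l[k,1],[2,50,98]).round(1))
    print("  x extent",np.percentile(l[:,0],[.5,99.5]).round(1))
    if nm=="rack":
        V=p[v0:v1,u0:u1].astype(int).max(2).reshape(-1); Qa=P[v0:v1,u0:u1].reshape(-1,3)
        k0=(Qa[:,2]>57)&(Qa[:,2]<70)
        la=(Qa[:,:2]-c)@np.c_[ex,ey]
        for s in (1,-1):
            k=k0&(abs(la[:,1])<33)&(s*la[:,0]>10)&(V<205)
            q=cv2.minAreaRect(np.float32(la[k])); print("  case",s,k.sum(),q,"world",c+np.array(q[0])@np.array([ex,ey]), np.median(Qa[k,2]))
E
```

```text
yel [ 537.7 -120.8] -4.52
  wall 1 [3.60000e-03 2.89597e+01] [26.2 29.1 31.3]
  wall -1 [ 4.60000e-03 -2.73198e+01] [-30.5 -27.1 -24.8]
  x extent [-118.1  118.4]
grn [ 533.6 -285.3] 4.17
  wall 1 [1.80000e-03 2.87901e+01] [25.4 29.  31.6]
  wall -1 [ 2.4000e-03 -2.8124e+01] [-31.9 -27.7 -25.2]
  x extent [-119.7  117.6]
rack [560.  242.6] -3.2
  wall 1 [3.20000e-03 3.86006e+01] [36.1 38.5 41.7]
  wall -1 [-1.80000e-03 -3.91345e+01] [-41.8 -39.2 -36.3]
  x extent [-96.9  97.4]
  case 1 704 ((56.04328155517578, 0.6321983337402344), (63.055660247802734, 43.49629592895508), 89.88152313232422) world [615.99118591 240.10279228] 63.30125110554485
  case -1 727 ((-46.94329833984375, 1.7359580993652344), (43.12127685546875, 62.2706184387207), 0.0026781801134347916) world [513.22680214 246.95369683] 63.605183407174195
```

```bash
cat >> h.py <<'E'
def plan(x,y,z,phi_deg,n=10):
    """n rows straight from the measured pose to (x,y,z) with tool-x yaw phi; prints rows [tx,ty,tz | rz]"""
    from scipy.spatial.transform import Rotation as Ro
    s=monitor.observe(); q=s["ee_rot"]; R=Ro.from_quat([q[1],q[2],q[3],q[0]]).as_matrix()
    phi=np.arctan2(R[1,0],R[0,0]); d=(np.radians(phi_deg)-phi+np.pi)%(2*np.pi)-np.pi
    D=np.array([x,y,z])-s["ee_pos"]; print("t",round(s["time_s"],2),"pos",s["ee_pos"].round(1),"phi",round(np.degrees(phi),2),"tilt z",R[:,2].round(4),"F",np.round(s["ft_force"],2),"w",round(s["width"],3))
    print("D",D.round(1),"rot",round(-d,4), "q",s["joint_positions"].round(2))
    for i in range(n):
        a=phi+d*i/n; X=np.array([np.cos(a),np.sin(a),0]); Y=np.array([np.sin(a),-np.cos(a),0]); v=D/n/10
        print([round(float(X@v),2),round(float(Y@v),2),round(float(-v[2]),2)],round(-d/n,3))
E
python3 -c "
from h import *
plan(500,-120,248,87)"
```

```text
t 0.1 pos [ 192.9 -593.9  247.4] phi 17.98 tilt z [-3.0e-04  1.9e-03 -1.0e+00] F [-0.27  0.68  0.06] w 1.002
D [307.1 473.9   0.6] rot -1.2046 q [-1.44  0.53  1.43  0.    1.18 -0.18]
[4.38, -3.56, -0.01] -0.12
[4.78, -3.01, -0.01] -0.12
[5.11, -2.41, -0.01] -0.12
[5.36, -1.78, -0.01] -0.12
[5.53, -1.12, -0.01] -0.12
[5.63, -0.45, -0.01] -0.12
[5.64, 0.23, -0.01] -0.12
[5.57, 0.91, -0.01] -0.12
[5.42, 1.57, -0.01] -0.12
[5.2, 2.21, -0.01] -0.12
```

Emit:
{"name": "apply_moves", "arguments": {
  "steps": [
    {"translation": [3.0,-2.5,0],"delta_rot": [0,0,-0.12]},
    {"translation": [3.3,-2.1,0],"delta_rot": [0,0,-0.12]},
    {"translation": [3.6,-1.7,0],"delta_rot": [0,0,-0.12]},
    {"translation": [3.8,-1.2,0],"delta_rot": [0,0,-0.12]},
    {"translation": [3.9,-0.8,0],"delta_rot": [0,0,-0.12]},
    {"translation": [3.9,-0.3,0],"delta_rot": [0,0,-0.12]},
    {"translation": [3.9,0.2,0],"delta_rot": [0,0,-0.12]},
    {"translation": [3.9,0.6,0],"delta_rot": [0,0,-0.12]},
    {"translation": [3.8,1.1,0],"delta_rot": [0,0,-0.12]},
    {"translation": [3.6,1.5,0],"delta_rot": [0,0,-0.12]}
  ],
  "fingers": 0,
  "squeeze": 40
}}

```text
time_s: 1.1
ee_pos: [408.0, -262.6, 248.1]
ee_rot: [-0.0, 0.725, 0.688, 0.0]
ft_force: [-0.0, -0.4, 0.2]
width: 0.997
```

```bash
python3 -c "
from h import *
plan(513,246.5,220,86.8)"
```

```text
t 1.1 pos [ 408.  -262.6  248.1] phi 87.01 tilt z [-3.e-04  4.e-04 -1.e+00] F [-0.01 -0.39  0.22] w 0.997
D [105.  509.1 -28.1] rot 0.0036 q [-0.8   0.34  1.77  0.    1.03 -0.75]
[5.14, 0.78, 0.28] 0.0
[5.14, 0.78, 0.28] 0.0
[5.14, 0.78, 0.28] 0.0
[5.14, 0.78, 0.28] 0.0
[5.14, 0.77, 0.28] 0.0
[5.14, 0.77, 0.28] 0.0
[5.14, 0.77, 0.28] 0.0
[5.14, 0.77, 0.28] 0.0
[5.14, 0.77, 0.28] 0.0
[5.14, 0.77, 0.28] 0.0
```

Emit:
{"name": "apply_moves", "arguments": {
  "steps": [
    {"translation": [2.5,0.5,0],"delta_rot": [0,0,0]},
    {"translation": [4,0.6,0],"delta_rot": [0,0,0]},
    {"translation": [4,0.6,0],"delta_rot": [0,0,0]},
    {"translation": [4,0.6,0],"delta_rot": [0,0,0]},
    {"translation": [4,0.6,0],"delta_rot": [0,0,0]},
    {"translation": [4,0.6,0],"delta_rot": [0,0,0]},
    {"translation": [4,0.6,0],"delta_rot": [0,0,0]},
    {"translation": [4,0.6,0],"delta_rot": [0,0,0]},
    {"translation": [4,0.6,0],"delta_rot": [0,0,0]},
    {"translation": [4,0.6,0.5],"delta_rot": [0,0,0]}
  ]
}}

```text
time_s: 2.1
ee_pos: [488.7, 118.5, 243.6]
ee_rot: [0.0, 0.727, 0.687, 0.0]
ft_force: [1.3, -0.4, 0.2]
width: 0.998
```

```bash
python3 -c "
from h import *
plan(513.2,246.9,110,86.8)"
```

```text
t 2.1 pos [488.7 118.5 243.6] phi 86.74 tilt z [ 1.1e-03 -1.0e-04 -1.0e+00] F [ 1.35 -0.44  0.22] w 0.998
D [  24.5  128.4 -133.6] rot -0.001 q [ 0.02  0.37  1.74 -0.    1.03  0.07]
[1.3, 0.17, 1.34] -0.0
[1.3, 0.17, 1.34] -0.0
[1.3, 0.17, 1.34] -0.0
[1.3, 0.17, 1.34] -0.0
[1.3, 0.17, 1.34] -0.0
[1.3, 0.17, 1.34] -0.0
[1.3, 0.17, 1.34] -0.0
[1.3, 0.17, 1.34] -0.0
[1.3, 0.17, 1.34] -0.0
[1.3, 0.17, 1.34] -0.0
```

Emit:
{"name": "apply_moves", "arguments": {
  "steps": [
    {"translation": [2.6,0.34,0.5],"delta_rot": [0,0,0]},
    {"translation": [2.6,0.34,0.5],"delta_rot": [0,0,0]},
    {"translation": [2.6,0.34,1],"delta_rot": [0,0,0]},
    {"translation": [2.6,0.34,1.5],"delta_rot": [0,0,0]},
    {"translation": [1.6,0.2,2],"delta_rot": [0,0,0]},
    {"translation": [1.0,0.13,2],"delta_rot": [0,0,0]},
    {"translation": [0,0,2],"delta_rot": [0,0,0]},
    {"translation": [0,0,2],"delta_rot": [0,0,0]},
    {"translation": [0,0,1.5],"delta_rot": [0,0,0]},
    {"translation": [0,0,0],"delta_rot": [0,0,0]}
  ]
}}

```text
time_s: 3.1
ee_pos: [510.8, 245.2, 110.9]
ee_rot: [-0.001, 0.727, 0.687, -0.003]
ft_force: [-0.4, -0.7, -0.2]
width: 0.999
```

```bash
python3 -c "
from h import *
plan(513.2,246.9,40,86.8,1)
p,d=eyes.snapshot('side'); cv2.imwrite('pics/s1.png',p)"
```

```text
t 3.1 pos [510.8 245.2 110.9] phi 86.74 tilt z [-0.0056 -0.0014 -1.    ] F [-0.38 -0.72 -0.17] w 0.999
D [  2.4   1.7 -70.9] rot -0.0011 q [ 0.25  0.64  1.69 -0.    0.81  0.31]
[0.19, 0.23, 7.09] -0.001
```

View pics/s1.png

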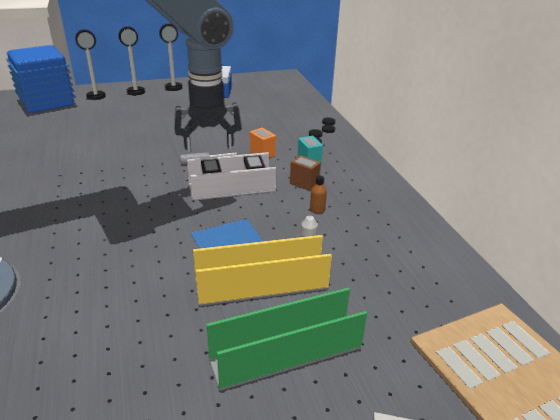

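The side view shows the open gripper over the near case, with the lid at pixel (211,166) between its fingers. I descend.

Emit:
{"name": "apply_moves", "arguments": {
  "steps": [
    {"translation": [0.2,0.2,1.0],"delta_rot": [0,0,0]},
    {"translation": [0,0,1.5],"delta_rot": [0,0,0]},
    {"translation": [0,0,1.5],"delta_rot": [0,0,0]},
    {"translation": [0,0,1.2],"delta_rot": [0,0,0]},
    {"translation": [0,0,0.8],"delta_rot": [0,0,0]},
    {"translation": [0,0,0.6],"delta_rot": [0,0,0]},
    {"translation": [0,0,0.4],"delta_rot": [0,0,0]},
    {"translation": [0,0,0],"delta_rot": [0,0,0]},
    {"translation": [0,0,0],"delta_rot": [0,0,0]},
    {"translation": [0,0,0],"delta_rot": [0,0,0]}
  ]
}}

```text
time_s: 4.15
ee_pos: [515.1, 247.6, 43.7]
ee_rot: [0.0, 0.727, 0.687, 0.0]
ft_force: [0.2, 0.1, -0.2]
width: 0.998
```

Emit:
{"name": "apply_moves", "arguments": {
  "steps": [
    {"translation": [0,0,0],"delta_rot": [0,0,0]},
    {"translation": [0,0,0],"delta_rot": [0,0,0]},
    {"translation": [0,0,0],"delta_rot": [0,0,0]},
    {"translation": [0,0,0],"delta_rot": [0,0,0]},
    {"translation": [0,0,0],"delta_rot": [0,0,0]},
    {"translation": [0,0,0],"delta_rot": [0,0,0]},
    {"translation": [0,0,0],"delta_rot": [0,0,0]},
    {"translation": [0,0,0],"delta_rot": [0,0,0]},
    {"translation": [0,0,0],"delta_rot": [0,0,0]},
    {"translation": [0,0,0],"delta_rot": [0,0,0]}
  ],
  "fingers": 1,
  "squeeze": 40
}}

```text
time_s: 5.15
ee_pos: [514.5, 247.5, 43.6]
ee_rot: [-0.0, 0.727, 0.687, -0.0]
ft_force: [-2.6, 0.6, 5.4]
width: 0.487
```

```bash
python3 -c "
from h import *
plan(513.2,246.9,40,86.8,1)"
```

```text
t 5.15 pos [514.5 247.5  43.6] phi 86.74 tilt z [-5.e-04 -1.e-04 -1.e+00] F [-2.65  0.63  5.43] w 0.487
D [-1.3 -0.6 -3.6] rot -0.0011 q [0.25 0.76 1.71 0.   0.67 0.31]
[-0.07, -0.13, 0.36] -0.001
```

Emit:
{"name": "apply_moves", "arguments": {
  "steps": [
    {"translation": [0,0,-0.2],"delta_rot": [0,0,0]},
    {"translation": [0,0,-0.4],"delta_rot": [0,0,0]},
    {"translation": [0,0,-0.6],"delta_rot": [0,0,0]},
    {"translation": [0,0,-0.6],"delta_rot": [0,0,0]},
    {"translation": [0,0,-0.2],"delta_rot": [0,0,0]},
    {"translation": [0,0,0],"delta_rot": [0,0,0]},
    {"translation": [0,0,0],"delta_rot": [0,0,0]},
    {"translation": [0,0,0],"delta_rot": [0,0,0]},
    {"translation": [0,0,0],"delta_rot": [0,0,0]},
    {"translation": [0,0,0],"delta_rot": [0,0,0]}
  ]
}}

```text
time_s: 6.15
ee_pos: [514.7, 247.4, 63.1]
ee_rot: [-0.0, 0.727, 0.687, -0.0]
ft_force: [0.3, 0.1, -4.1]
width: 0.488
```

```bash
python3 -c "
from h import *
plan(513.2,246.9,150,86.8,1)
p,d=eyes.snapshot('side'); cv2.imwrite('pics/s2.png',p[60:300,120:420])
print(monitor.observe()['ft_force'])
eyes.snapshot('top')
print(monitor.observe()['ft_force'])"
```

```text
t 6.15 pos [514.7 247.4  63.1] phi 86.73 tilt z [-4.e-04 -1.e-04 -1.e+00] F [ 0.27  0.12 -4.1 ] w 0.488
D [-1.5 -0.5 86.9] rot -0.0012 q [0.25 0.73 1.7  0.   0.71 0.31]
[-0.06, -0.14, -8.69] -0.001
[-0.65951637 -0.55754587 -3.67913179]
[ 0.99957191  0.6267132  -3.25379094]
```

View pics/s2.png

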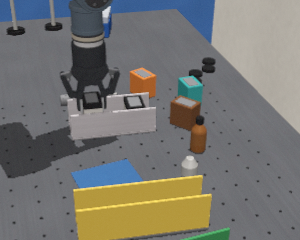

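The near case reads about 3.7 N, so it is loaded and goes to green. The image shows it raised level in the gripper at (92,100). I lift it out, turn it and carry it to the mat.

Emit:
{"name": "apply_moves", "arguments": {
  "steps": [
    {"translation": [0,0,-1],"delta_rot": [0,0,0]},
    {"translation": [0,0,-2],"delta_rot": [0,0,0]},
    {"translation": [0,0,-2.5],"delta_rot": [0,0,0]},
    {"translation": [0,0,-2.5],"delta_rot": [0,0,0]},
    {"translation": [0,0,-1],"delta_rot": [0,0,0.1]},
    {"translation": [0,0,0],"delta_rot": [0,0,0.14]},
    {"translation": [0,0,0],"delta_rot": [0,0,0.14]},
    {"translation": [0,0,0],"delta_rot": [0,0,0.14]},
    {"translation": [0,0,0],"delta_rot": [0,0,0.14]},
    {"translation": [0,0,0],"delta_rot": [0,0,0.14]}
  ],
  "squeeze": 60
}}

```text
time_s: 7.25
ee_pos: [514.6, 247.5, 154.1]
ee_rot: [0.0, 0.938, 0.347, 0.0]
ft_force: [-0.2, -0.2, -3.6]
width: 0.487
```

```bash
python3 -c "
from h import *
plan(508,23,140,0)"
```

```text
t 7.25 pos [514.6 247.5 154.1] phi 40.57 tilt z [ 3.e-04  1.e-04 -1.e+00] F [-0.22 -0.19 -3.59] w 0.487
D [  -6.6 -224.5  -14.1] rot 0.708 q [0.25 0.58 1.66 0.   0.9  1.12]
[-1.51, 1.66, 0.14] 0.071
[-1.39, 1.76, 0.14] 0.071
[-1.26, 1.86, 0.14] 0.071
[-1.13, 1.94, 0.14] 0.071
[-0.99, 2.02, 0.14] 0.071
[-0.84, 2.08, 0.14] 0.071
[-0.69, 2.14, 0.14] 0.071
[-0.54, 2.18, 0.14] 0.071
[-0.38, 2.21, 0.14] 0.071
[-0.22, 2.23, 0.14] 0.071
```

Emit:
{"name": "apply_moves", "arguments": {
  "steps": [
    {"translation": [-1.5,1.7,0],"delta_rot": [0,0,0.07]},
    {"translation": [-1.4,1.8,0],"delta_rot": [0,0,0.07]},
    {"translation": [-1.3,1.9,0],"delta_rot": [0,0,0.07]},
    {"translation": [-1.1,1.9,0],"delta_rot": [0,0,0.07]},
    {"translation": [-1.0,2.0,0],"delta_rot": [0,0,0.07]},
    {"translation": [-0.8,2.1,0],"delta_rot": [0,0,0.07]},
    {"translation": [-0.7,2.1,0],"delta_rot": [0,0,0.07]},
    {"translation": [-0.5,2.2,0],"delta_rot": [0,0,0.07]},
    {"translation": [-0.4,2.2,0],"delta_rot": [0,0,0.07]},
    {"translation": [-0.2,2.2,0],"delta_rot": [0,0,0.07]}
  ]
}}

```text
time_s: 8.25
ee_pos: [511.0, 22.2, 154.1]
ee_rot: [0.0, 1.0, 0.005, 0.0]
ft_force: [-0.6, 0.2, -4.5]
width: 0.481
```

Emit:
{"name": "apply_moves", "arguments": {
  "steps": [
    {"translation": [0,0,1],"delta_rot": [0,0,0.01]},
    {"translation": [0,0,2],"delta_rot": [0,0,0]},
    {"translation": [0,0,2],"delta_rot": [0,0,0]},
    {"translation": [0,0,2],"delta_rot": [0,0,0]},
    {"translation": [0,0,1.5],"delta_rot": [0,0,0]},
    {"translation": [0,0,1],"delta_rot": [0,0,0]},
    {"translation": [0,0,0.5],"delta_rot": [0,0,0]},
    {"translation": [0,0,0],"delta_rot": [0,0,0]},
    {"translation": [0,0,0],"delta_rot": [0,0,0]},
    {"translation": [0,0,0],"delta_rot": [0,0,0]}
  ]
}}

```text
time_s: 9.25
ee_pos: [511.6, 23.1, 54.0]
ee_rot: [0.0, 1.0, 0.002, 0.001]
ft_force: [0.1, -0.7, -3.2]
width: 0.48
```

```bash
python3 -c "
from h import *
plan(508,23,42.7,0,1)"
```

```text
t 9.25 pos [511.6  23.1  54. ] phi 0.23 tilt z [ 1.5e-03 -3.0e-04 -1.0e+00] F [ 0.08 -0.72 -3.21] w 0.48
D [ -3.6  -0.1 -11.3] rot 0.004 q [-0.17  0.7   1.86  0.    0.58  1.39]
[-0.36, 0.01, 1.13] 0.004
```

Emit:
{"name": "apply_moves", "arguments": {
  "steps": [
    {"translation": [0,0,0.4],"delta_rot": [0,0,0]},
    {"translation": [0,0,0.3],"delta_rot": [0,0,0]},
    {"translation": [0,0,0.2],"delta_rot": [0,0,0]},
    {"translation": [0,0,0.1],"delta_rot": [0,0,0]},
    {"translation": [0,0,0.1],"delta_rot": [0,0,0]},
    {"translation": [0,0,0.05],"delta_rot": [0,0,0]},
    {"translation": [0,0,0],"delta_rot": [0,0,0]},
    {"translation": [0,0,0],"delta_rot": [0,0,0]},
    {"translation": [0,0,0],"delta_rot": [0,0,0]},
    {"translation": [0,0,0],"delta_rot": [0,0,0]}
  ]
}}

```text
time_s: 10.25
ee_pos: [511.0, 23.1, 42.6]
ee_rot: [0.0, 1.0, 0.002, 0.0]
ft_force: [-2.1, 0.2, 5.4]
width: 0.486
```

Emit:
{"name": "apply_moves", "arguments": {
  "steps": [
    {"translation": [0,0,0],"delta_rot": [0,0,0]},
    {"translation": [0,0,0],"delta_rot": [0,0,0]},
    {"translation": [0,0,0],"delta_rot": [0,0,0]},
    {"translation": [0,0,0],"delta_rot": [0,0,0]},
    {"translation": [0,0,0],"delta_rot": [0,0,0]},
    {"translation": [0,0,-0.5],"delta_rot": [0,0,0]},
    {"translation": [0,0,-1],"delta_rot": [0,0,0]},
    {"translation": [0,0,-1.5],"delta_rot": [0,0,0]},
    {"translation": [0,0,-1.5],"delta_rot": [0,0,0]},
    {"translation": [0,0,-1.5],"delta_rot": [0,0,0]}
  ],
  "fingers": 0
}}

```text
time_s: 11.25
ee_pos: [511.2, 23.1, 103.1]
ee_rot: [0.0, 1.0, 0.002, 0.0]
ft_force: [0.4, 0.4, 0.1]
width: 0.997
```

Emit:
{"name": "apply_moves", "arguments": {
  "steps": [
    {"translation": [0,0,-1],"delta_rot": [0,0,0]},
    {"translation": [0,0,0],"delta_rot": [0,0,-0.14]},
    {"translation": [0,0,0],"delta_rot": [0,0,-0.14]},
    {"translation": [0,0,0],"delta_rot": [0,0,-0.14]},
    {"translation": [0,0,0],"delta_rot": [0,0,-0.14]},
    {"translation": [0,0,0],"delta_rot": [0,0,-0.14]},
    {"translation": [0,0,0],"delta_rot": [0,0,-0.14]},
    {"translation": [0,0,0],"delta_rot": [0,0,-0.14]},
    {"translation": [0,0,0],"delta_rot": [0,0,-0.14]},
    {"translation": [0,0,0],"delta_rot": [0,0,-0.14]}
  ]
}}

```text
time_s: 12.25
ee_pos: [511.0, 23.1, 112.3]
ee_rot: [0.0, 0.805, 0.593, 0.0]
ft_force: [0.9, 0.2, -0.7]
width: 0.999
```

Emit:
{"name": "apply_moves", "arguments": {
  "steps": [
    {"translation": [0,0,0],"delta_rot": [0,0,-0.14]},
    {"translation": [0,0,0],"delta_rot": [0,0,-0.14]},
    {"translation": [0,0,0],"delta_rot": [0,0,-0.02]},
    {"translation": [0,0,0.5],"delta_rot": [0,0,0]},
    {"translation": [0,0,0.5],"delta_rot": [0,0,0]},
    {"translation": [0,0,0],"delta_rot": [0,0,0]},
    {"translation": [0,0,0],"delta_rot": [0,0,0]},
    {"translation": [0,0,0],"delta_rot": [0,0,0]},
    {"translation": [0,0,0],"delta_rot": [0,0,0]},
    {"translation": [0,0,0],"delta_rot": [0,0,0]}
  ]
}}

```text
time_s: 13.25
ee_pos: [511.2, 23.1, 101.9]
ee_rot: [0.0, 0.71, 0.705, 0.0]
ft_force: [-0.5, -0.2, 0.5]
width: 1.004
```

```bash
python3 -c "
from h import *
plan(511,23,42.7,90,1)
p,d=eyes.snapshot('side'); cv2.imwrite('pics/s3.png',p[60:330,120:420])
p,d=eyes.snapshot('top'); cv2.imwrite('pics/t3.png',cv2.resize(p[180:340,200:420],None,fx=3,fy=3))"
```

```text
t 13.25 pos [511.2  23.1 101.9] phi 89.59 tilt z [ 2.e-04 -0.e+00 -1.e+00] F [-0.46 -0.2   0.55] w 1.004
D [ -0.2  -0.1 -59.2] rot -0.0071 q [-0.17  0.61  1.84  0.    0.69 -0.17]
[-0.01, -0.02, 5.92] -0.007
```

View pics/s3.png

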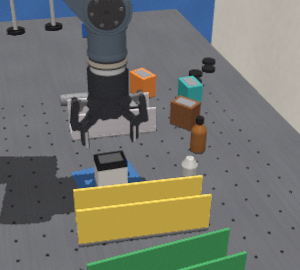

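View pics/t3.png

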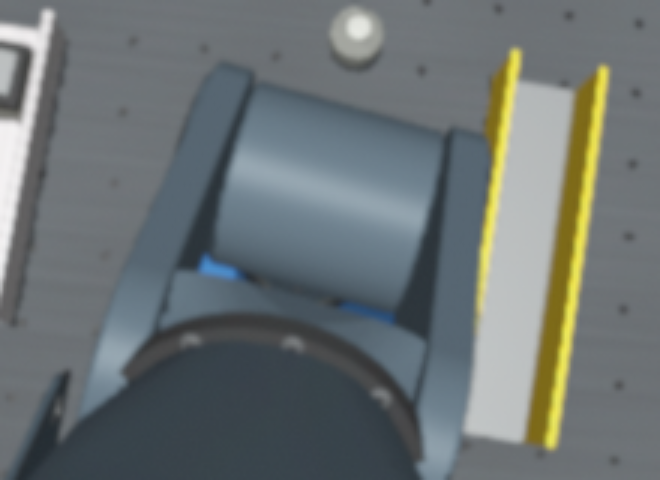

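The case stands upright on the mat, at side crop pixel (110,165), between the fingers. The arm hides it in the top view. I descend and regrip across the 60 mm side.

Emit:
{"name": "apply_moves", "arguments": {
  "steps": [
    {"translation": [0,0,0.8],"delta_rot": [0,0,0]},
    {"translation": [0,0,1.2],"delta_rot": [0,0,0]},
    {"translation": [0,0,1.2],"delta_rot": [0,0,0]},
    {"translation": [0,0,1.0],"delta_rot": [0,0,0]},
    {"translation": [0,0,0.8],"delta_rot": [0,0,0]},
    {"translation": [0,0,0.5],"delta_rot": [0,0,0]},
    {"translation": [0,0,0.3],"delta_rot": [0,0,0]},
    {"translation": [0,0,0],"delta_rot": [0,0,0]},
    {"translation": [0,0,0],"delta_rot": [0,0,0]},
    {"translation": [0,0,0],"delta_rot": [0,0,0]}
  ]
}}

```text
time_s: 14.35
ee_pos: [511.4, 23.1, 44.2]
ee_rot: [0.0, 0.71, 0.705, 0.0]
ft_force: [-0.5, 0.7, -0.8]
width: 1.001
```

Emit:
{"name": "apply_moves", "arguments": {
  "steps": [
    {"translation": [0,0,0],"delta_rot": [0,0,0]},
    {"translation": [0,0,0],"delta_rot": [0,0,0]},
    {"translation": [0,0,0],"delta_rot": [0,0,0]},
    {"translation": [0,0,0],"delta_rot": [0,0,0]},
    {"translation": [0,0,0],"delta_rot": [0,0,0]},
    {"translation": [0,0,0],"delta_rot": [0,0,0]},
    {"translation": [0,0,0],"delta_rot": [0,0,0]},
    {"translation": [0,0,0],"delta_rot": [0,0,0]},
    {"translation": [0,0,0],"delta_rot": [0,0,0]},
    {"translation": [0,0,0],"delta_rot": [0,0,0]}
  ],
  "fingers": 1,
  "squeeze": 60
}}

```text
time_s: 15.35
ee_pos: [511.3, 23.1, 44.4]
ee_rot: [0.0, 0.71, 0.705, 0.0]
ft_force: [0.2, 0.0, 5.3]
width: 0.695
```

Emit:
{"name": "apply_moves", "arguments": {
  "steps": [
    {"translation": [0,0,-0.3],"delta_rot": [0,0,0]},
    {"translation": [0,0,-0.6],"delta_rot": [0,0,0]},
    {"translation": [0,0,-1],"delta_rot": [0,0,0]},
    {"translation": [0,0,-2],"delta_rot": [0,0,0]},
    {"translation": [0,0,-2.5],"delta_rot": [0,0,0]},
    {"translation": [0,0,-2.5],"delta_rot": [0,0,0]},
    {"translation": [0,0,-2.5],"delta_rot": [0,0,0]},
    {"translation": [0,0,-2],"delta_rot": [0,0,0]},
    {"translation": [0,0,-1],"delta_rot": [0,0,0]},
    {"translation": [0,0,0],"delta_rot": [0,0,0]}
  ]
}}

```text
time_s: 16.35
ee_pos: [511.7, 23.0, 189.3]
ee_rot: [0.001, 0.71, 0.705, 0.001]
ft_force: [0.1, -0.0, -2.8]
width: 0.694
```

```bash
python3 -c "
from h import *
t=np.radians(4.29); c=np.array([533.6,-285.0])-60*np.array([np.cos(t),np.sin(t)]); print(c)
plan(c[0],c[1],185,94.3)"
```

```text
[ 473.76810772 -289.48828104]
t 16.35 pos [511.7  23.  189.3] phi 89.6 tilt z [ 3.1e-03 -5.0e-04 -1.0e+00] F [ 0.06 -0.02 -2.82] w 0.694
D [ -37.9 -312.5   -4.3] rot -0.082 q [-0.17  0.46  1.78  0.    0.9  -0.17]
[-3.13, -0.36, 0.04] -0.008
[-3.12, -0.38, 0.04] -0.008
[-3.12, -0.41, 0.04] -0.008
[-3.12, -0.43, 0.04] -0.008
[-3.11, -0.46, 0.04] -0.008
[-3.11, -0.49, 0.04] -0.008
[-3.11, -0.51, 0.04] -0.008
[-3.1, -0.54, 0.04] -0.008
[-3.1, -0.56, 0.04] -0.008
[-3.09, -0.59, 0.04] -0.008
```

Emit:
{"name": "apply_moves", "arguments": {
  "steps": [
    {"translation": [-1.8,-0.2,0],"delta_rot": [0,0,-0.008]},
    {"translation": [-3.0,-0.4,0],"delta_rot": [0,0,-0.008]},
    {"translation": [-3.7,-0.5,0],"delta_rot": [0,0,-0.008]},
    {"translation": [-3.8,-0.5,0],"delta_rot": [0,0,-0.008]},
    {"translation": [-3.8,-0.6,0],"delta_rot": [0,0,-0.008]},
    {"translation": [-3.8,-0.6,0],"delta_rot": [0,0,-0.008]},
    {"translation": [-3.7,-0.6,0],"delta_rot": [0,0,-0.008]},
    {"translation": [-3.2,-0.6,0],"delta_rot": [0,0,-0.008]},
    {"translation": [-2.5,-0.4,0],"delta_rot": [0,0,-0.008]},
    {"translation": [-1.8,-0.3,0],"delta_rot": [0,0,-0.01]}
  ]
}}

```text
time_s: 17.35
ee_pos: [471.8, -290.7, 186.2]
ee_rot: [-0.001, 0.681, 0.733, -0.0]
ft_force: [0.3, 0.5, -3.6]
width: 0.692
```

```bash
python3 -c "
from h import *
plan(473.8,-289.5,95,94.3,1)"
```

```text
t 17.35 pos [ 471.8 -290.7  186.2] phi 94.22 tilt z [-0.002   0.0015 -1.    ] F [ 0.33  0.5  -3.56] w 0.692
D [  2.    1.2 -91.2] rot -0.0014 q [-0.75  0.52  1.67 -0.    0.96 -0.83]
[0.11, 0.21, 9.12] -0.001
```

Emit:
{"name": "apply_moves", "arguments": {
  "steps": [
    {"translation": [0.1,0.2,0.5],"delta_rot": [0,0,0]},
    {"translation": [0,0,1.2],"delta_rot": [0,0,0]},
    {"translation": [0,0,1.2],"delta_rot": [0,0,0]},
    {"translation": [0,0,1.2],"delta_rot": [0,0,0]},
    {"translation": [0,0,1],"delta_rot": [0,0,0]},
    {"translation": [0,0,0.6],"delta_rot": [0,0,0]},
    {"translation": [0,0,0.2],"delta_rot": [0,0,0]},
    {"translation": [0,0,0],"delta_rot": [0,0,0]},
    {"translation": [0,0,0],"delta_rot": [0,0,0]},
    {"translation": [0,0,0],"delta_rot": [0,0,0]}
  ]
}}

```text
time_s: 18.35
ee_pos: [475.1, -288.3, 129.4]
ee_rot: [0.001, 0.68, 0.733, 0.0]
ft_force: [0.5, 0.3, -3.8]
width: 0.697
```

```bash
python3 -c "
from h import *
plan(473.8,-289.5,45,94.3,1)
p,d=eyes.snapshot('side'); cv2.imwrite('pics/s4.png',cv2.resize(p[200:400,160:400],None,fx=3,fy=3))
p,d=eyes.snapshot('top'); cv2.imwrite('pics/t4.png',cv2.resize(p[190:390,360:560],None,fx=3,fy=3))"
```

```text
t 18.35 pos [ 475.1 -288.3  129.4] phi 94.3 tilt z [ 1.e-03 -9.e-04 -1.e+00] F [ 0.46  0.29 -3.79] w 0.697
D [ -1.3  -1.2 -84.4] rot -0.0001 q [-0.75  0.6   1.71  0.    0.82 -0.82]
[-0.11, -0.14, 8.44] -0.0
```

View pics/s4.png

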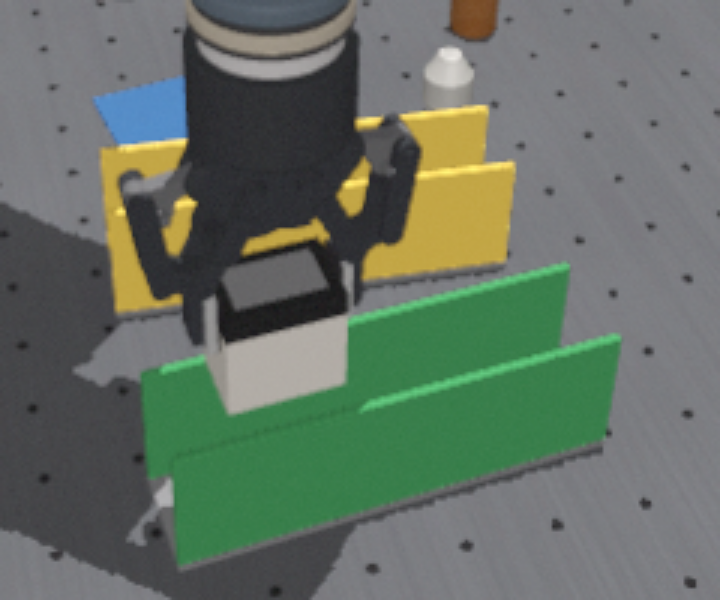

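View pics/t4.png

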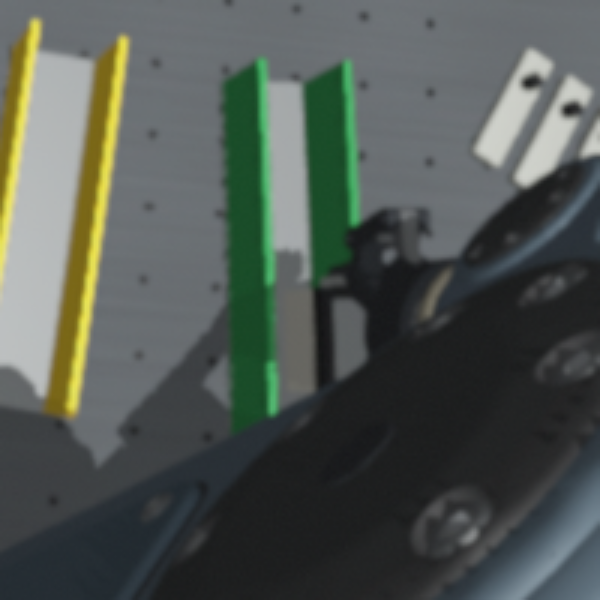

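The side view shows the case over the near end of the green lane, its bottom edge at about (290,395) just above the wall tops and lined up with the lane. I lower it.

Emit:
{"name": "apply_moves", "arguments": {
  "steps": [
    {"translation": [-0.1,-0.1,0.6],"delta_rot": [0,0,0]},
    {"translation": [0,0,1],"delta_rot": [0,0,0]},
    {"translation": [0,0,1.2],"delta_rot": [0,0,0]},
    {"translation": [0,0,1.2],"delta_rot": [0,0,0]},
    {"translation": [0,0,1.2],"delta_rot": [0,0,0]},
    {"translation": [0,0,1],"delta_rot": [0,0,0]},
    {"translation": [0,0,0.8],"delta_rot": [0,0,0]},
    {"translation": [0,0,0.4],"delta_rot": [0,0,0]},
    {"translation": [0,0,0],"delta_rot": [0,0,0]},
    {"translation": [0,0,0],"delta_rot": [0,0,0]}
  ]
}}

```text
time_s: 19.45
ee_pos: [474.1, -289.3, 55.0]
ee_rot: [0.0, 0.68, 0.733, 0.0]
ft_force: [-0.5, -0.3, -4.4]
width: 0.695
```

Emit:
{"name": "apply_moves", "arguments": {
  "steps": [
    {"translation": [0,0,0.3],"delta_rot": [0,0,0]},
    {"translation": [0,0,0.2],"delta_rot": [0,0,0]},
    {"translation": [0,0,0.2],"delta_rot": [0,0,0]},
    {"translation": [0,0,0.1],"delta_rot": [0,0,0]},
    {"translation": [0,0,0.1],"delta_rot": [0,0,0]},
    {"translation": [0,0,0.1],"delta_rot": [0,0,0]},
    {"translation": [0,0,0],"delta_rot": [0,0,0]},
    {"translation": [0,0,0],"delta_rot": [0,0,0]},
    {"translation": [0,0,0],"delta_rot": [0,0,0]},
    {"translation": [0,0,0],"delta_rot": [0,0,0]}
  ]
}}

```text
time_s: 20.45
ee_pos: [473.9, -289.1, 45.4]
ee_rot: [0.0, 0.68, 0.733, -0.0]
ft_force: [-2.0, 0.3, 5.9]
width: 0.691
```

Emit:
{"name": "apply_moves", "arguments": {
  "steps": [
    {"translation": [0,0,0],"delta_rot": [0,0,0]},
    {"translation": [0,0,0],"delta_rot": [0,0,0]},
    {"translation": [0,0,0],"delta_rot": [0,0,0]},
    {"translation": [0,0,0],"delta_rot": [0,0,0]},
    {"translation": [0,0,-0.5],"delta_rot": [0,0,0]},
    {"translation": [0,0,-1.5],"delta_rot": [0,0,0]},
    {"translation": [0,0,-2.5],"delta_rot": [0,0,0]},
    {"translation": [0,0,-3],"delta_rot": [0,0,0]},
    {"translation": [0,0,-3],"delta_rot": [0,0,0]},
    {"translation": [0,0,-3],"delta_rot": [0,0,0]}
  ],
  "fingers": 0
}}

```text
time_s: 21.45
ee_pos: [473.7, -288.9, 181.2]
ee_rot: [-0.0, 0.68, 0.733, 0.0]
ft_force: [0.9, -0.5, -1.3]
width: 1.004
```

```bash
python3 -c "
from h import *
plan(616,240.3,180,86.8,14)
p,d=eyes.snapshot('side'); cv2.imwrite('pics/s5.png',cv2.resize(p[200:400,160:400],None,fx=3,fy=3))"
```

```text
t 21.45 pos [ 473.7 -288.9  181.2] phi 94.3 tilt z [-0.  0. -1.] F [ 0.93 -0.48 -1.25] w 1.004
D [142.3 529.2  -1.2] rot 0.1308 q [-0.75  0.52  1.68  0.    0.94 -0.82]
[3.69, 1.3, 0.01] 0.009
[3.71, 1.26, 0.01] 0.009
[3.72, 1.23, 0.01] 0.009
[3.73, 1.19, 0.01] 0.009
[3.74, 1.16, 0.01] 0.009
[3.75, 1.12, 0.01] 0.009
[3.76, 1.09, 0.01] 0.009
[3.77, 1.05, 0.01] 0.009
[3.78, 1.02, 0.01] 0.009
[3.79, 0.98, 0.01] 0.009
[3.8, 0.95, 0.01] 0.009
[3.81, 0.91, 0.01] 0.009
[3.82, 0.88, 0.01] 0.009
[3.82, 0.84, 0.01] 0.009
```

View pics/s5.png

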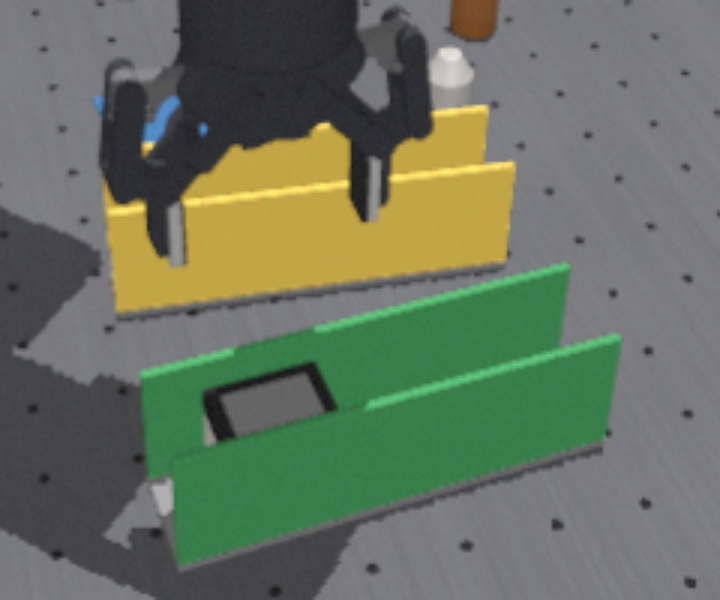

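The first case sits in the green lane, lid around (268,400). Now the far case.

Emit:
{"name": "apply_moves", "arguments": {
  "steps": [
    {"translation": [2,0.7,0],"delta_rot": [0,0,0.012]},
    {"translation": [3.7,1.3,0],"delta_rot": [0,0,0.013]},
    {"translation": [4,1.3,0],"delta_rot": [0,0,0.013]},
    {"translation": [4,1.3,0],"delta_rot": [0,0,0.013]},
    {"translation": [4,1.2,0],"delta_rot": [0,0,0.013]},
    {"translation": [4,1.2,0],"delta_rot": [0,0,0.013]},
    {"translation": [4,1.1,0],"delta_rot": [0,0,0.013]},
    {"translation": [4,1.1,0],"delta_rot": [0,0,0.013]},
    {"translation": [4,1,0],"delta_rot": [0,0,0.013]},
    {"translation": [4,1,0],"delta_rot": [0,0,0.015]}
  ]
}}

```text
time_s: 22.5
ee_pos: [580.6, 91.4, 180.0]
ee_rot: [0.0, 0.727, 0.687, 0.0]
ft_force: [0.9, -0.7, 0.5]
width: 1.003
```

```bash
python3 -c "
from h import *
plan(616,240.3,110,86.8,1)"
```

```text
t 22.5 pos [580.6  91.4 180. ] phi 86.77 tilt z [ 1.e-04 -1.e-04 -1.e+00] F [ 0.85 -0.75  0.5 ] w 1.003
D [ 35.4 148.9 -70. ] rot -0.0006 q [-0.03  0.56  1.59 -0.    0.98  0.02]
[15.06, 2.69, 7.0] -0.001
```

Emit:
{"name": "apply_moves", "arguments": {
  "steps": [
    {"translation": [3,0.5,0],"delta_rot": [0,0,0]},
    {"translation": [3.5,0.6,0],"delta_rot": [0,0,0]},
    {"translation": [3.5,0.7,0],"delta_rot": [0,0,0]},
    {"translation": [2.8,0.5,0],"delta_rot": [0,0,0]},
    {"translation": [1.5,0.3,0.8],"delta_rot": [0,0,0]},
    {"translation": [0.8,0.1,1.6],"delta_rot": [0,0,0]},
    {"translation": [0,0,2],"delta_rot": [0,0,0]},
    {"translation": [0,0,1.6],"delta_rot": [0,0,0]},
    {"translation": [0,0,1],"delta_rot": [0,0,0]},
    {"translation": [0,0,0],"delta_rot": [0,0,0]}
  ]
}}

```text
time_s: 23.5
ee_pos: [614.5, 237.7, 107.3]
ee_rot: [-0.001, 0.727, 0.687, -0.002]
ft_force: [-0.2, -0.4, 0.6]
width: 1.001
```

```bash
python3 -c "
from h import *
plan(616,240.3,43.5,86.8,1)
p,d=eyes.snapshot('side'); cv2.imwrite('pics/s6.png',cv2.resize(p[60:260,140:380],None,fx=3,fy=3))"
```

```text
t 23.5 pos [614.5 237.7 107.3] phi 86.72 tilt z [-0.0048 -0.0011 -1.    ] F [-0.23 -0.37  0.59] w 1.001
D [  1.5   2.6 -63.8] rot -0.0014 q [ 0.2   0.74  1.45 -0.    0.96  0.26]
[0.27, 0.14, 6.38] -0.001
```

View pics/s6.png

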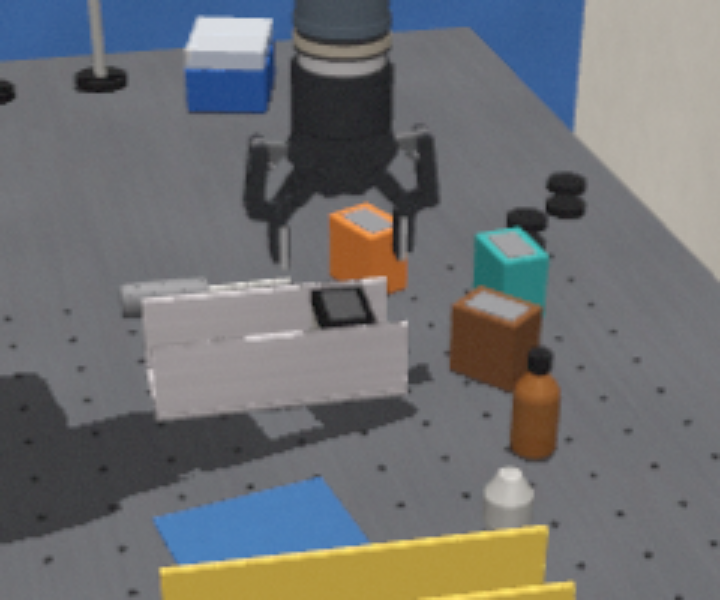

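The far lid at (343,305) is under the fingers. I descend and grip.

Emit:
{"name": "apply_moves", "arguments": {
  "steps": [
    {"translation": [0.1,0,0.8],"delta_rot": [0,0,0]},
    {"translation": [0,0,1.4],"delta_rot": [0,0,0]},
    {"translation": [0,0,1.4],"delta_rot": [0,0,0]},
    {"translation": [0,0,1.2],"delta_rot": [0,0,0]},
    {"translation": [0,0,0.8],"delta_rot": [0,0,0]},
    {"translation": [0,0,0.5],"delta_rot": [0,0,0]},
    {"translation": [0,0,0.1],"delta_rot": [0,0,0]},
    {"translation": [0,0,0],"delta_rot": [0,0,0]},
    {"translation": [0,0,0],"delta_rot": [0,0,0]},
    {"translation": [0,0,0],"delta_rot": [0,0,0]}
  ]
}}

```text
time_s: 24.55
ee_pos: [616.4, 240.0, 48.5]
ee_rot: [0.0, 0.727, 0.687, 0.001]
ft_force: [-0.4, 0.1, 0.1]
width: 1.002
```

Emit:
{"name": "apply_moves", "arguments": {
  "steps": [
    {"translation": [0,0,0],"delta_rot": [0,0,0]},
    {"translation": [0,0,0],"delta_rot": [0,0,0]},
    {"translation": [0,0,0],"delta_rot": [0,0,0]},
    {"translation": [0,0,0],"delta_rot": [0,0,0]},
    {"translation": [0,0,0],"delta_rot": [0,0,0]},
    {"translation": [0,0,0],"delta_rot": [0,0,0]},
    {"translation": [0,0,0],"delta_rot": [0,0,0]},
    {"translation": [0,0,0],"delta_rot": [0,0,0]},
    {"translation": [0,0,0],"delta_rot": [0,0,0]},
    {"translation": [0,0,0],"delta_rot": [0,0,0]}
  ],
  "fingers": 1,
  "squeeze": 40
}}

```text
time_s: 25.55
ee_pos: [616.3, 240.0, 48.1]
ee_rot: [0.0, 0.727, 0.687, 0.0]
ft_force: [0.3, -0.1, 4.1]
width: 0.485
```

Emit:
{"name": "apply_moves", "arguments": {
  "steps": [
    {"translation": [0,0,-0.2],"delta_rot": [0,0,0]},
    {"translation": [0,0,-0.4],"delta_rot": [0,0,0]},
    {"translation": [0,0,-0.6],"delta_rot": [0,0,0]},
    {"translation": [0,0,-0.6],"delta_rot": [0,0,0]},
    {"translation": [0,0,-0.2],"delta_rot": [0,0,0]},
    {"translation": [0,0,0],"delta_rot": [0,0,0]},
    {"translation": [0,0,0],"delta_rot": [0,0,0]},
    {"translation": [0,0,0],"delta_rot": [0,0,0]},
    {"translation": [0,0,0],"delta_rot": [0,0,0]},
    {"translation": [0,0,0],"delta_rot": [0,0,0]}
  ]
}}

```text
time_s: 26.55
ee_pos: [615.9, 239.9, 67.6]
ee_rot: [-0.0, 0.727, 0.687, -0.0]
ft_force: [-0.0, 1.3, -3.5]
width: 0.489
```

```bash
python3 -c "
from h import *
plan(616,240.3,43.5,86.8,1)
p,d=eyes.snapshot('side'); cv2.imwrite('pics/s7.png',cv2.resize(p[60:260,140:380],None,fx=3,fy=3))
print(monitor.observe()['ft_force'])
eyes.snapshot('side')
print(monitor.observe()['ft_force'])"
```

```text
t 26.55 pos [615.9 239.9  67.6] phi 86.8 tilt z [-4.e-04 -1.e-04 -1.e+00] F [-0.02  1.33 -3.51] w 0.489
D [  0.1   0.4 -24.1] rot -0.0001 q [ 0.2   0.8   1.46 -0.    0.88  0.26]
[0.04, 0.01, 2.41] -0.0
[-0.70529847  0.27133542 -4.38628803]
[ 0.99369385  0.12528914 -3.72859829]
```

View pics/s7.png

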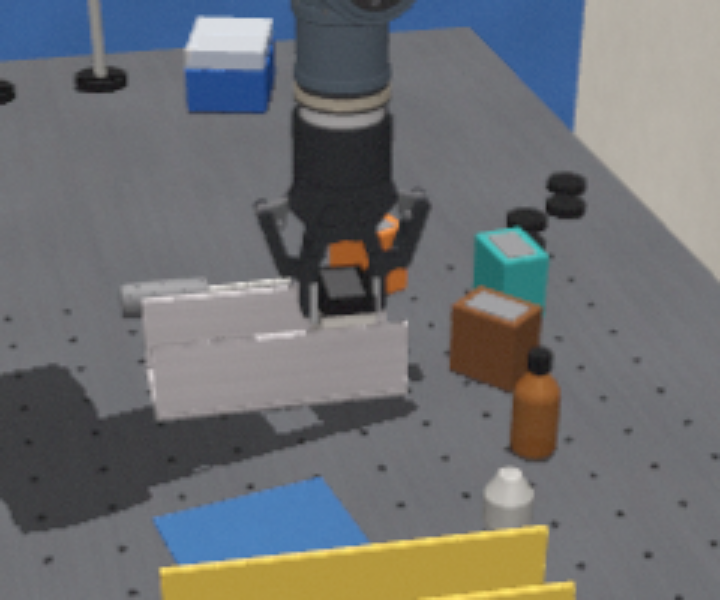

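This one reads about 3.9 N, so it is loaded too and also goes to green. It hangs level at (345,300). Lift, turn and carry to the mat.

Emit:
{"name": "apply_moves", "arguments": {
  "steps": [
    {"translation": [0,0,-1],"delta_rot": [0,0,0]},
    {"translation": [0,0,-2],"delta_rot": [0,0,0]},
    {"translation": [0,0,-2.5],"delta_rot": [0,0,0]},
    {"translation": [0,0,-2.5],"delta_rot": [0,0,0]},
    {"translation": [0,0,-1],"delta_rot": [0,0,0.1]},
    {"translation": [0,0,0],"delta_rot": [0,0,0.14]},
    {"translation": [0,0,0],"delta_rot": [0,0,0.14]},
    {"translation": [0,0,0],"delta_rot": [0,0,0.14]},
    {"translation": [0,0,0],"delta_rot": [0,0,0.14]},
    {"translation": [0,0,0],"delta_rot": [0,0,0.14]}
  ],
  "squeeze": 60
}}

```text
time_s: 27.65
ee_pos: [615.9, 239.9, 158.7]
ee_rot: [0.0, 0.938, 0.347, 0.0]
ft_force: [-1.0, -0.3, -3.0]
width: 0.485
```

```bash
python3 -c "
from h import *
plan(508,23,158,0)"
```

```text
t 27.65 pos [615.9 239.9 158.7] phi 40.62 tilt z [ 6.e-04  1.e-04 -1.e+00] F [-1.   -0.26 -3.03] w 0.485
D [-107.9 -216.9   -0.7] rot 0.709 q [0.2  0.68 1.41 0.   1.05 1.06]
[-2.23, 0.94, 0.01] 0.071
[-2.16, 1.1, 0.01] 0.071
[-2.08, 1.25, 0.01] 0.071
[-1.98, 1.39, 0.01] 0.071
[-1.88, 1.53, 0.01] 0.071
[-1.77, 1.66, 0.01] 0.071
[-1.64, 1.78, 0.01] 0.071
[-1.51, 1.89, 0.01] 0.071
[-1.38, 1.99, 0.01] 0.071
[-1.23, 2.09, 0.01] 0.071
```

Emit:
{"name": "apply_moves", "arguments": {
  "steps": [
    {"translation": [-2.2,0.9,0],"delta_rot": [0,0,0.07]},
    {"translation": [-2.2,1.1,0],"delta_rot": [0,0,0.07]},
    {"translation": [-2.1,1.3,0],"delta_rot": [0,0,0.07]},
    {"translation": [-2.0,1.4,0],"delta_rot": [0,0,0.07]},
    {"translation": [-1.9,1.5,0],"delta_rot": [0,0,0.07]},
    {"translation": [-1.8,1.7,0],"delta_rot": [0,0,0.07]},
    {"translation": [-1.6,1.8,0],"delta_rot": [0,0,0.07]},
    {"translation": [-1.5,1.9,0],"delta_rot": [0,0,0.07]},
    {"translation": [-1.4,2.0,0],"delta_rot": [0,0,0.07]},
    {"translation": [-1.2,2.1,0],"delta_rot": [0,0,0.08]}
  ]
}}

```text
time_s: 28.65
ee_pos: [509.8, 20.1, 158.8]
ee_rot: [0.0, 1.0, 0.001, 0.001]
ft_force: [0.4, -0.3, -4.3]
width: 0.481
```

Emit:
{"name": "apply_moves", "arguments": {
  "steps": [
    {"translation": [0,0,1],"delta_rot": [0,0,0]},
    {"translation": [0,0,2],"delta_rot": [0,0,0]},
    {"translation": [0,0,2],"delta_rot": [0,0,0]},
    {"translation": [0,0,2],"delta_rot": [0,0,0]},
    {"translation": [0,0,1.5],"delta_rot": [0,0,0]},
    {"translation": [0,0,1],"delta_rot": [0,0,0]},
    {"translation": [0,0,0.5],"delta_rot": [0,0,0]},
    {"translation": [0,0,0],"delta_rot": [0,0,0]},
    {"translation": [0,0,0],"delta_rot": [0,0,0]},
    {"translation": [0,0,0],"delta_rot": [0,0,0]}
  ]
}}

```text
time_s: 29.65
ee_pos: [510.5, 20.9, 58.5]
ee_rot: [0.0, 1.0, 0.002, 0.001]
ft_force: [-0.1, 0.7, -4.1]
width: 0.48
```

```bash
python3 -c "
from h import *
plan(508,23,47.1,0,1)"
```

```text
t 29.65 pos [510.5  20.9  58.5] phi 0.28 tilt z [ 1.6e-03 -2.0e-04 -1.0e+00] F [-0.1   0.68 -4.14] w 0.48
D [ -2.5   2.1 -11.4] rot 0.0049 q [-0.18  0.69  1.86  0.    0.59  1.39]
[-0.25, -0.21, 1.14] 0.005
```

Emit:
{"name": "apply_moves", "arguments": {
  "steps": [
    {"translation": [0,0,0.4],"delta_rot": [0,0,0]},
    {"translation": [0,0,0.3],"delta_rot": [0,0,0]},
    {"translation": [0,0,0.2],"delta_rot": [0,0,0]},
    {"translation": [0,0,0.1],"delta_rot": [0,0,0]},
    {"translation": [0,0,0.1],"delta_rot": [0,0,0]},
    {"translation": [0,0,0.05],"delta_rot": [0,0,0]},
    {"translation": [0,0,0],"delta_rot": [0,0,0]},
    {"translation": [0,0,0],"delta_rot": [0,0,0]},
    {"translation": [0,0,0],"delta_rot": [0,0,0]},
    {"translation": [0,0,0],"delta_rot": [0,0,0]}
  ]
}}

```text
time_s: 30.65
ee_pos: [509.9, 20.9, 47.2]
ee_rot: [0.0, 1.0, 0.002, 0.0]
ft_force: [-1.1, -0.1, 6.0]
width: 0.481
```

Contact. Release, rise and turn.

Emit:
{"name": "apply_moves", "arguments": {
  "steps": [
    {"translation": [0,0,0],"delta_rot": [0,0,0]},
    {"translation": [0,0,0],"delta_rot": [0,0,0]},
    {"translation": [0,0,0],"delta_rot": [0,0,0]},
    {"translation": [0,0,0],"delta_rot": [0,0,0]},
    {"translation": [0,0,0],"delta_rot": [0,0,0]},
    {"translation": [0,0,-0.5],"delta_rot": [0,0,0]},
    {"translation": [0,0,-1],"delta_rot": [0,0,0]},
    {"translation": [0,0,-1.5],"delta_rot": [0,0,0]},
    {"translation": [0,0,-1.5],"delta_rot": [0,0,0]},
    {"translation": [0,0,-1.5],"delta_rot": [0,0,0]}
  ],
  "fingers": 0
}}

```text
time_s: 31.65
ee_pos: [510.0, 20.9, 107.6]
ee_rot: [0.0, 1.0, 0.002, 0.0]
ft_force: [0.5, -1.3, 0.4]
width: 0.996
```

Emit:
{"name": "apply_moves", "arguments": {
  "steps": [
    {"translation": [0,0,-0.6],"delta_rot": [0,0,0]},
    {"translation": [0,0,0],"delta_rot": [0,0,-0.14]},
    {"translation": [0,0,0],"delta_rot": [0,0,-0.14]},
    {"translation": [0,0,0],"delta_rot": [0,0,-0.14]},
    {"translation": [0,0,0],"delta_rot": [0,0,-0.14]},
    {"translation": [0,0,0],"delta_rot": [0,0,-0.14]},
    {"translation": [0,0,0],"delta_rot": [0,0,-0.14]},
    {"translation": [0,0,0],"delta_rot": [0,0,-0.14]},
    {"translation": [0,0,0],"delta_rot": [0,0,-0.14]},
    {"translation": [0,0,0],"delta_rot": [0,0,-0.14]}
  ]
}}

```text
time_s: 32.65
ee_pos: [509.8, 20.9, 112.5]
ee_rot: [-0.0, 0.805, 0.593, -0.0]
ft_force: [-0.3, -1.0, -0.1]
width: 0.996
```

Emit:
{"name": "apply_moves", "arguments": {
  "steps": [
    {"translation": [0,0,0],"delta_rot": [0,0,-0.14]},
    {"translation": [0,0,0],"delta_rot": [0,0,-0.14]},
    {"translation": [0,0,0],"delta_rot": [0,0,-0.02]},
    {"translation": [0,0,0.5],"delta_rot": [0,0,0]},
    {"translation": [0,0,0.5],"delta_rot": [0,0,0]},
    {"translation": [0,0,0],"delta_rot": [0,0,0]},
    {"translation": [0,0,0],"delta_rot": [0,0,0]},
    {"translation": [0,0,0],"delta_rot": [0,0,0]},
    {"translation": [0,0,0],"delta_rot": [0,0,0]},
    {"translation": [0,0,0],"delta_rot": [0,0,0]}
  ]
}}

```text
time_s: 33.65
ee_pos: [510.1, 20.9, 102.4]
ee_rot: [0.0, 0.709, 0.705, 0.0]
ft_force: [-0.1, 0.9, 0.5]
width: 0.998
```

```bash
python3 -c "
from h import *
plan(509.9,20.9,45,89.9,1)
p,d=eyes.snapshot('side'); cv2.imwrite('pics/s8.png',cv2.resize(p[60:330,120:420],None,fx=2,fy=2))"
```

```text
t 33.65 pos [510.1  20.9 102.4] phi 89.65 tilt z [ 3.e-04 -0.e+00 -1.e+00] F [-0.1   0.95  0.47] w 0.998
D [ -0.2  -0.  -57.4] rot -0.0044 q [-0.18  0.61  1.84  0.    0.69 -0.17]
[-0.0, -0.02, 5.74] -0.004
```

View pics/s8.png

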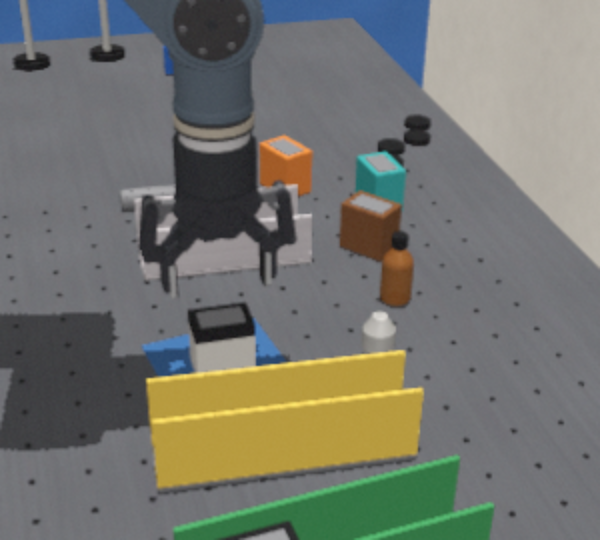

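The case stands on the mat at (222,335), midway between the fingers. Regrip and lift.

Emit:
{"name": "apply_moves", "arguments": {
  "steps": [
    {"translation": [0,0,0.8],"delta_rot": [0,0,0]},
    {"translation": [0,0,1.2],"delta_rot": [0,0,0]},
    {"translation": [0,0,1.2],"delta_rot": [0,0,0]},
    {"translation": [0,0,1.0],"delta_rot": [0,0,0]},
    {"translation": [0,0,0.8],"delta_rot": [0,0,0]},
    {"translation": [0,0,0.5],"delta_rot": [0,0,0]},
    {"translation": [0,0,0.3],"delta_rot": [0,0,0]},
    {"translation": [0,0,0],"delta_rot": [0,0,0]},
    {"translation": [0,0,0],"delta_rot": [0,0,0]},
    {"translation": [0,0,0],"delta_rot": [0,0,0]}
  ]
}}

```text
time_s: 34.7
ee_pos: [510.2, 20.9, 44.7]
ee_rot: [0.0, 0.709, 0.705, 0.0]
ft_force: [-0.4, -0.4, 0.2]
width: 1.0
```

Emit:
{"name": "apply_moves", "arguments": {
  "steps": [
    {"translation": [0,0,0],"delta_rot": [0,0,0]},
    {"translation": [0,0,0],"delta_rot": [0,0,0]},
    {"translation": [0,0,0],"delta_rot": [0,0,0]},
    {"translation": [0,0,0],"delta_rot": [0,0,0]},
    {"translation": [0,0,0],"delta_rot": [0,0,0]},
    {"translation": [0,0,0],"delta_rot": [0,0,0]},
    {"translation": [0,0,0],"delta_rot": [0,0,0]},
    {"translation": [0,0,0],"delta_rot": [0,0,0]},
    {"translation": [0,0,0],"delta_rot": [0,0,0]},
    {"translation": [0,0,0],"delta_rot": [0,0,0]}
  ],
  "fingers": 1,
  "squeeze": 60
}}

```text
time_s: 35.7
ee_pos: [510.3, 20.9, 44.9]
ee_rot: [0.0, 0.709, 0.705, 0.0]
ft_force: [-0.1, -0.5, 6.4]
width: 0.696
```

Emit:
{"name": "apply_moves", "arguments": {
  "steps": [
    {"translation": [0,0,-0.3],"delta_rot": [0,0,0]},
    {"translation": [0,0,-0.6],"delta_rot": [0,0,0]},
    {"translation": [0,0,-1],"delta_rot": [0,0,0]},
    {"translation": [0,0,-2],"delta_rot": [0,0,0]},
    {"translation": [0,0,-2.5],"delta_rot": [0,0,0]},
    {"translation": [0,0,-2.5],"delta_rot": [0,0,0]},
    {"translation": [0,0,-2.5],"delta_rot": [0,0,0]},
    {"translation": [0,0,-2],"delta_rot": [0,0,0]},
    {"translation": [0,0,-1],"delta_rot": [0,0,0]},
    {"translation": [0,0,0],"delta_rot": [0,0,0]}
  ]
}}

```text
time_s: 36.7
ee_pos: [510.5, 20.9, 189.8]
ee_rot: [0.001, 0.709, 0.705, 0.001]
ft_force: [0.7, -0.5, -3.8]
width: 0.695
```

```bash
python3 -c "
from h import *
t=np.radians(4.29); c=np.array([533.6,-285.0])+60*np.array([np.cos(t),np.sin(t)]); print(c)
plan(c[0],c[1],188,94.3)"
```

```text
[ 593.43189228 -280.51171896]
t 36.7 pos [510.5  20.9 189.8] phi 89.66 tilt z [ 3.e-03 -6.e-04 -1.e+00] F [ 0.67 -0.48 -3.82] w 0.695
D [  83.  -301.4   -1.8] rot -0.0809 q [-0.18  0.46  1.78 -0.    0.9  -0.17]
[-3.01, 0.85, 0.02] -0.008
[-3.02, 0.82, 0.02] -0.008
[-3.02, 0.8, 0.02] -0.008
[-3.03, 0.77, 0.02] -0.008
[-3.03, 0.75, 0.02] -0.008
[-3.04, 0.72, 0.02] -0.008
[-3.05, 0.7, 0.02] -0.008
[-3.05, 0.68, 0.02] -0.008
[-3.06, 0.65, 0.02] -0.008
[-3.06, 0.63, 0.02] -0.008
```

Emit:
{"name": "apply_moves", "arguments": {
  "steps": [
    {"translation": [-1.8,0.5,0],"delta_rot": [0,0,-0.008]},
    {"translation": [-3.0,0.8,0],"delta_rot": [0,0,-0.008]},
    {"translation": [-3.6,0.9,0],"delta_rot": [0,0,-0.008]},
    {"translation": [-3.7,0.9,0],"delta_rot": [0,0,-0.008]},
    {"translation": [-3.7,0.9,0],"delta_rot": [0,0,-0.008]},
    {"translation": [-3.7,0.9,0],"delta_rot": [0,0,-0.008]},
    {"translation": [-3.5,0.8,0],"delta_rot": [0,0,-0.008]},
    {"translation": [-3.0,0.7,0],"delta_rot": [0,0,-0.008]},
    {"translation": [-2.5,0.6,0],"delta_rot": [0,0,-0.008]},
    {"translation": [-1.8,0.4,0],"delta_rot": [0,0,-0.009]}
  ]
}}

```text
time_s: 37.7
ee_pos: [592.1, -281.5, 186.0]
ee_rot: [-0.001, 0.681, 0.733, -0.0]
ft_force: [-0.1, 0.2, -2.6]
width: 0.691
```

Emit:
{"name": "apply_moves", "arguments": {
  "steps": [
    {"translation": [0,0,0.5],"delta_rot": [0,0,0]},
    {"translation": [0,0,1.2],"delta_rot": [0,0,0]},
    {"translation": [0,0,1.2],"delta_rot": [0,0,0]},
    {"translation": [0,0,1.2],"delta_rot": [0,0,0]},
    {"translation": [0,0,1],"delta_rot": [0,0,0]},
    {"translation": [0,0,0.5],"delta_rot": [0,0,0]},
    {"translation": [0,0,0],"delta_rot": [0,0,0]},
    {"translation": [0,0,0],"delta_rot": [0,0,0]},
    {"translation": [0,0,0],"delta_rot": [0,0,0]},
    {"translation": [0,0,0],"delta_rot": [0,0,0]}
  ]
}}

```text
time_s: 38.7
ee_pos: [593.1, -280.1, 133.1]
ee_rot: [0.001, 0.68, 0.733, 0.0]
ft_force: [-0.9, 0.0, -4.0]
width: 0.692
```

```bash
python3 -c "
from h import *
plan(593.4,-280.5,45.9,94.3,1)
p,d=eyes.snapshot('side'); cv2.imwrite('pics/s9.png',cv2.resize(p[200:400,160:400],None,fx=3,fy=3))"
```

```text
t 38.7 pos [ 593.1 -280.1  133.1] phi 94.3 tilt z [ 1.3e-03 -9.0e-04 -1.0e+00] F [-0.9   0.03 -4.03] w 0.692
D [  0.3  -0.4 -87.2] rot -0.0001 q [-0.61  0.7   1.45  0.    0.99 -0.69]
[-0.04, 0.03, 8.72] -0.0
```

View pics/s9.png

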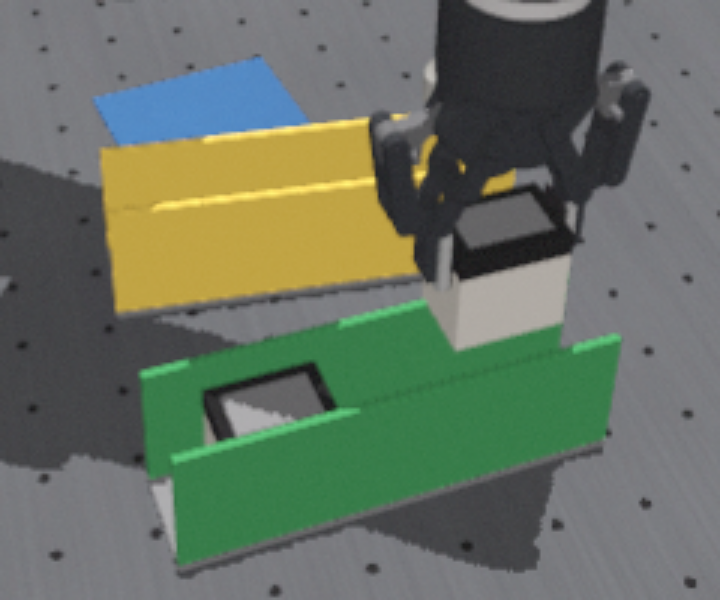

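The second case hangs over the far half of the green lane, bottom edge at about (510,340), clear of the first. Lower it.

Emit:
{"name": "apply_moves", "arguments": {
  "steps": [
    {"translation": [0,0,0.8],"delta_rot": [0,0,0]},
    {"translation": [0,0,1],"delta_rot": [0,0,0]},
    {"translation": [0,0,1.2],"delta_rot": [0,0,0]},
    {"translation": [0,0,1.2],"delta_rot": [0,0,0]},
    {"translation": [0,0,1.2],"delta_rot": [0,0,0]},
    {"translation": [0,0,1],"delta_rot": [0,0,0]},
    {"translation": [0,0,0.8],"delta_rot": [0,0,0]},
    {"translation": [0,0,0.4],"delta_rot": [0,0,0]},
    {"translation": [0,0,0],"delta_rot": [0,0,0]},
    {"translation": [0,0,0],"delta_rot": [0,0,0]}
  ]
}}

```text
time_s: 39.75
ee_pos: [593.0, -280.0, 56.6]
ee_rot: [0.0, 0.68, 0.733, 0.0]
ft_force: [0.3, -0.0, -4.1]
width: 0.695
```

Emit:
{"name": "apply_moves", "arguments": {
  "steps": [
    {"translation": [0,0,0.4],"delta_rot": [0,0,0]},
    {"translation": [0,0,0.2],"delta_rot": [0,0,0]},
    {"translation": [0,0,0.2],"delta_rot": [0,0,0]},
    {"translation": [0,0,0.1],"delta_rot": [0,0,0]},
    {"translation": [0,0,0.1],"delta_rot": [0,0,0]},
    {"translation": [0,0,0.1],"delta_rot": [0,0,0]},
    {"translation": [0,0,0],"delta_rot": [0,0,0]},
    {"translation": [0,0,0],"delta_rot": [0,0,0]},
    {"translation": [0,0,0],"delta_rot": [0,0,0]},
    {"translation": [0,0,0],"delta_rot": [0,0,0]}
  ]
}}

```text
time_s: 40.75
ee_pos: [592.7, -279.8, 45.9]
ee_rot: [0.0, 0.68, 0.733, -0.0]
ft_force: [-2.4, 1.7, 4.0]
width: 0.694
```

Emit:
{"name": "apply_moves", "arguments": {
  "steps": [
    {"translation": [0,0,0],"delta_rot": [0,0,0]},
    {"translation": [0,0,0],"delta_rot": [0,0,0]},
    {"translation": [0,0,0],"delta_rot": [0,0,0]},
    {"translation": [0,0,0],"delta_rot": [0,0,0]},
    {"translation": [0,0,-0.5],"delta_rot": [0,0,0]},
    {"translation": [0,0,-1.5],"delta_rot": [0,0,0]},
    {"translation": [0,0,-2.5],"delta_rot": [0,0,0]},
    {"translation": [0,0,-3],"delta_rot": [0,0,0]},
    {"translation": [0,0,-3],"delta_rot": [0,0,0]},
    {"translation": [0,0,-3],"delta_rot": [0,0,0]}
  ],
  "fingers": 0
}}

```text
time_s: 41.75
ee_pos: [592.8, -279.9, 182.9]
ee_rot: [0.001, 0.68, 0.733, 0.0]
ft_force: [-0.6, -0.1, 0.7]
width: 1.0
```

Emit:
{"name": "apply_moves", "arguments": {
  "steps": [
    {"translation": [2,0,-1],"delta_rot": [0,0,0]},
    {"translation": [3,0,0],"delta_rot": [0,0,0]},
    {"translation": [4,0,0],"delta_rot": [0,0,0]},
    {"translation": [4,0,0],"delta_rot": [0,0,0]},
    {"translation": [4,0,0],"delta_rot": [0,0,0]},
    {"translation": [4,0,0],"delta_rot": [0,0,0]},
    {"translation": [3,0,0],"delta_rot": [0,0,0]},
    {"translation": [2,0,0],"delta_rot": [0,0,0]},
    {"translation": [0,0,0],"delta_rot": [0,0,0]},
    {"translation": [0,0,0],"delta_rot": [0,0,0]}
  ]
}}

```text
time_s: 42.75
ee_pos: [572.5, -19.5, 190.2]
ee_rot: [-0.0, 0.679, 0.734, -0.0]
ft_force: [0.2, -0.8, 0.9]
width: 1.002
```

```bash
python3 - <<'E'
from h import *
p,d=eyes.snapshot('side'); cv2.imwrite('pics/s10.png',p)
p,d=eyes.snapshot('top'); cv2.imwrite('pics/t10.png',p)
P=cloud('top',d); c=np.array([533.6,-285.0]); t=np.radians(4.29); B=np.array([[np.cos(t),-np.sin(t)],[np.sin(t),np.cos(t)]])
Q=P[180:360,415:500].reshape(-1,3); l=(Q[:,:2]-c)@B
for s in (1,-1):
    k=(abs(l[:,1])<23.5)&(s*l[:,0]>0)&(Q[:,2]>55)&(Q[:,2]<72)
    print(s,k.sum(),cv2.minAreaRect(np.float32(l[k])),np.percentile(Q[k,2],[5,50,95]))
P0=np.load('P0.npy')
for nm,(u,v) in dict(bottle=(272,152),lens=(319,188)).items(): print(nm,P0[v,u].round(1),P[v,u].round(1))
E
```

```text
1 624 ((59.490447998046875, -0.18721961975097656), (40.86606216430664, 62.65961837768555), 89.98945617675781) [60.42840532 63.08506204 65.62827561]
-1 656 ((-59.04230499267578, -0.9257144927978516), (60.22513198852539, 41.38264083862305), 0.17712633311748505) [60.62086084 63.22295136 65.68948481]
bottle [725.9  96.5  84.8] [726.9  96.7  81.7]
lens [673.   -1.3  52.1] [552.3  22.  492.6]
```

View pics/s10.png

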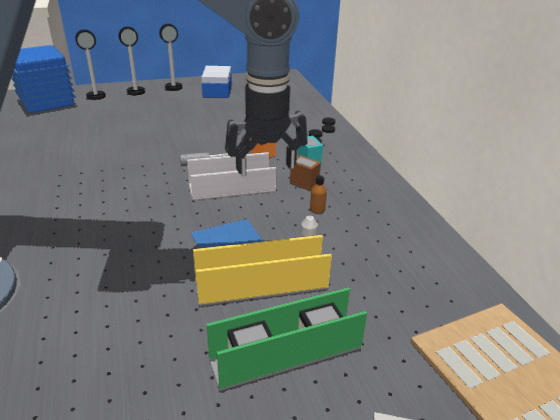

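View pics/t10.png

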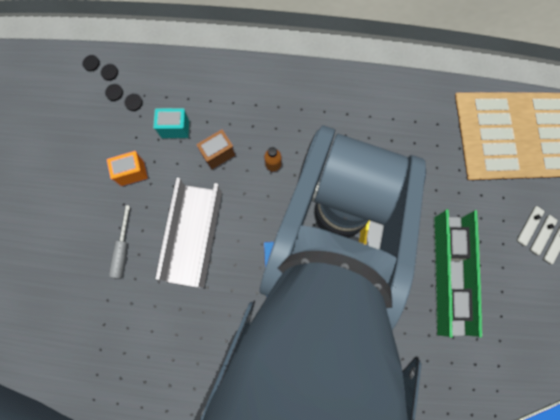

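Both lids show inside the green lane (top view (460,243) and (461,304)). They are at +59 and -59 mm along the lane and within 1 mm across it, with tops at 63 mm, which means flat on the floor. The rack is empty. The bottle at (273,158) and the driver at (120,240) look unmoved, and the lens still stands at side pixel (310,225). I hand in.

```bash
python3 -c "
from h import *
print(job.hand_in())"
```

```text
the job is handed in; nothing more can be done
None
```

Both cases were loaded: lifting gave about 3.7 N for case_a and 3.9 N for case_b. I regripped each on the blue mat and set both in the green tray, then handed in at about 43 s of the 72 s allowed.

**Last checks:** The cases stand about 59 mm either side of the tray middle and within 1 mm across the lane. Their tops are at 63 mm, where 64 mm is expected for flat on the floor. The gripper was open and clear of everything.

**Bystanders:** The bottle measured within about 1 mm across the table of its starting place. The screwdriver looked unmoved in the picture. The spare lens was hidden by the arm in the last top view, so I checked it only by eye in the side view, where it stands in its place. No check failed.

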